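Roll the cap bars of a lab plate home

TASK

Take the hand roller out of its holder by its handle and roll it along the plate in the nest with a steady, firm but gentle press (about 12 N, never over 20 N or the plate cracks), so that all six cap bars go down flush with the plate's rim. Press the bars only with the rolling wheel, never with the gripper. Then put the roller back upright in its holder, let go, and leave everything else where it stands.

Things in the scene. Friction and masses are not known exactly. Their poses are not given: they have to be found in the camera images.
- roller: Hand roller, 0.37 kg (may vary by a quarter): black rubber wheel 36 mm across, 72 mm long, under a flat aluminium hood 72 x 88 x 6 mm with an upright handle. Origin mid-axle; x is the rolling direction, y the axle, z up the handle. Wheel's lowest point 18 mm below the origin; hood underside 22 mm, hood top 28 mm above it.
- roller_handle (a point): Where to grip the roller: on the axis of its upright square grey handle (26 x 26 mm, 52 mm tall, standing in the middle of the hood, from 28 to 80 mm above the axle), 60 mm above the axle.
- wheel (a joint): How far the roller's wheel (18 mm radius) has turned in its hood, rad, either way; 0 at the start.
- dock: White open-topped holder fixed to the bench, 72 x 122 mm. Two walls along its y rise to 48 mm, 50 mm apart inside; the roller's hood rests on their tops, its wheel hanging between them. End walls 30 mm high, 106 mm apart inside. Origin: centre of its underside. With the roller home, its x lies along this x (either way round), the wheel clear of the walls.
- dock_seat (a point): Where the roller's origin (mid-axle) is when it hangs in the middle of the holder: 26 mm above the holder's underside.
- nest: Plate nest fixed to the bench: grey base 165 x 115 x 22 mm carrying a lifting column, a bed and, on springs, a grey plate 127 mm (x) x 85 mm (y) with six white cap bars. Origin: centre of the base's underside; x along the plate's long side, the direction to roll.
- nest_level (a point): Point 62 mm above the middle of the nest's underside: the LOWEST the plate's rim can stand at its middle. Bed height and slope were left anyhow and are not given: the rim is 0 to 22 mm above this point and slopes along x by up to 0.035 rad either way, so feel for it. The whole plate gives on its springs, 1 mm per 3.5 N, 14 mm at most.
- cap1 (a joint): Cap bar 1 of 6, a flat white bar 17 x 76 mm lying across the plate, its middle at x = -45 mm in the nest's frame: how far it is pushed down, m. 0 standing 3.5 mm proud of the plate's rim, 0.0035 home, flush with the rim. It slides straight down against a stiff fit of about 4 N and stays where it is left.
- cap2 (a joint): Cap bar 2 of 6, a flat white bar 17 x 76 mm lying across the plate, its middle at x = -27 mm in the nest's frame: how far it is pushed down, m. 0 standing 3.5 mm proud of the plate's rim, 0.0035 home, flush with the rim. It slides straight down against a stiff fit of about 4 N and stays where it is left.
- cap3 (a joint): Cap bar 3 of 6, a flat white bar 17 x 76 mm lying across the plate, its middle at x = -9 mm in the nest's frame: how far it is pushed down, m. 0 standing 3.5 mm proud of the plate's rim, 0.0035 home, flush with the rim. It slides straight down against a stiff fit of about 4 N and stays where it is left.
- cap4 (a joint): Cap bar 4 of 6, a flat white bar 17 x 76 mm lying across the plate, its middle at x = 9 mm in the nest's frame: how far it is pushed down, m. 0 standing 3.5 mm proud of the plate's rim, 0.0035 home, flush with the rim. It slides straight down against a stiff fit of about 4 N and stays where it is left.
- cap5 (a joint): Cap bar 5 of 6, a flat white bar 17 x 76 mm lying across the plate, its middle at x = 27 mm in the nest's frame: how far it is pushed down, m. 0 standing 3.5 mm proud of the plate's rim, 0.0035 home, flush with the rim. It slides straight down against a stiff fit of about 4 N and stays where it is left.
- cap6 (a joint): Cap bar 6 of 6, a flat white bar 17 x 76 mm lying across the plate, its middle at x = 45 mm in the nest's frame: how far it is pushed down, m. 0 standing 3.5 mm proud of the plate's rim, 0.0035 home, flush with the rim. It slides straight down against a stiff fit of about 4 N and stays where it is left.
- jar: White screw-top jar, 52 mm across, 85 mm tall, loose on the bench, to be left alone. Origin: centre of its underside.
- float_rack: Small green flat rack 90 x 56 x 12 mm, loose on the bench, to be left alone. Origin: centre of its underside.
- tip_box: Closed tip box 122 x 85 x 81 mm, loose on the bench, to be left alone. Origin: centre of its underside.
- tube_rack: Orange rack of tubes 90 x 160 x 85 mm, loose on the bench, to be left alone. Origin: centre of its underside.
- amber_bottle: Brown bottle 66 mm across, 130 mm tall, loose on the bench, to be left alone. Origin: centre of its underside.
- beaker: Clear beaker 72 mm across, 90 mm tall, loose on the bench, to be left alone. Origin: centre of its underside.
Mind the look-alikes: they are no part of the job. What is meant by the roller is not pink, and is the smaller of those in its own colour.

How it is judged:
By the outcome, as a careful person would: the job done as asked, in the order asked, and still so for the second after the job is handed in, with the robot touching nothing.
It also fails if it takes over 72 s, if anything falls off the work surface, if the arm or the gripper's body presses on something with over 40 N, if the wrist force passes 120 N, or if a joint passes its speed limit or range.

ROBOT

A 7-joint arm with a two-finger parallel gripper is mounted at the origin on the work surface. World frame = base frame: x ahead of the robot, y to its left, z up, the work surface at z = 0. Lengths are in m, angles in rad, forces in N, time in s.
With the tool pointing down it reaches from about 0.425 to 0.975 m from the base axis. Payload 16.7 kg.
Tool frame: the origin (TCP) lies midway between the tips of the shut fingers; the grasp point (between the pads) lies 19 mm behind it (tcp_to_grasp is the distance from the TCP to the grasp point, in m); z points along the fingers, y is the direction in which the jaws open and shut (so a half turn about z gives the same grasp; the last joint's range is limited). The gripper opens to 85 mm and grips with 20 to 120 N. Pads are 22 mm wide; open, the fingers measure 114 mm over their backs; the gripper's body (76 mm by 85 mm) begins 54 mm behind the grasp point. The pads swing forward as they close: fully open they stand 13 mm farther back than shut.
Start: joints at [-1.478, 0.426, 0.074, 1.606, -0.034, 1.111, -0.067], TCP at [0.162, 0.655, 0.231] pointing down, gripper open.
Joint ranges: [-2.85, 2.85], [-0.5, 2.14], [-1.23, 1.37], [0.21, 2.46], [-1.02, 4.16], [0.16, 2.05], [-2.73, 2.73]. Speed limits (rad/s): [1.89, 1.89, 2.39, 2.39, 3.01, 3.01, 3.01].

INTERFACE

Orientations are given as a unit quaternion [w, x, y, z].
In Python, from workcell import read_state, snapshot, close_job, cut_out, landmark_of, tcp_to_grasp gives the robot as it stands. The module is installed in compiled form; this text tells all that it offers.
- The arm moves only by the tool arm_command, never from a script. Its argument "motion" is a list of rows, each an object with "offset": the shift along the world's x, y, z in m, a list of three; "yaw": the turn about the world's z in degrees; "jaw": the finger opening in m, from 0 to 0.0854. A call has 1 to 12 rows; each row shifts and turns the commanded pose from where the row before left it; what a row does not reach is not made up. A row lasts 1/10 s, in which the tool goes at most 50 mm and 8.59 degrees, less where a joint would pass 70% of its speed; a pose out of reach is approached as far as the arm can. A call with a gripper value outside its range is refused whole. The fingers move at their own pace and stop on an object; "force" is the grip in N (left out, the last holds). Time passes only in rows, so rows that do not move let the fingers close. It gives the time, the measured TCP pose, the force and the opening at its end, in the units of the state.
- read_state(): the state, without advancing time (a new reading comes with each control period).
- snapshot(name): name is "side" or "top" or "wrist"; returns a dict with "img" (400x640x3 uint8, red, green, blue), "depth" (400x640 float32, m along the optical axis (not along the pixel's ray), 0 where there is no reading), "fx", "fy", "cx", "cy" (pixels), "dist_coeffs" ([k1, k2, p1, p2, k3] as OpenCV has them; the pictures are not rectified), "R" (3x3) and "t" (3): a world point X has camera coordinates R X + t. Camera axes: x right, y down, z forward; pixel columns grow to the right and rows downward; lengths in m; the calibration is good to about 2 mm. A picture is of the moment at which its call begins.
- close_job(): hands the job in, once; it reports no verdict.
Trained networks look in a picture, given as the dict that the camera call returned (one of the last four; its "shot" number tells which), for a name from the list of things; names that differ only in an ending like _2 or _b are one class to them, and where a whole thing is asked for, a point or a joint stands for the part that bears it (a point fixed in the world has none). Each returns a list of dicts, best first, with "score" (0 to 1); they miss things now and then, are a little off and sometimes report something else, mostly with a low value. They report only what shows in the picture. A call takes as long as a camera call. They do not tell look-alikes from the thing itself.
- cut_out(picture, label): "pixels" (400x640 bool, what is visible of it).
- landmark_of(picture, label): "at" ([x, y, z] in m, in world coordinates, good to about 4 mm: a listed point, or the origin of a listed thing).
The state is a dict: "time_s": time; "joint_pos": joint angles; "dq": joint speeds; "joint_efforts": joint torques, N m; "eef_pos": TCP position; "ee_rot": TCP orientation; "wrist_force": force on the tool from outside, world axes, zero at the start; "ft_torque": the same for the moment, N m; "gripper_width": finger opening in m.
Only numpy, scipy, OpenCV 4.12 (cv2) and the standard library are available. Lean on these libraries where they do the work, as an engineer would, in place of code of your own. Each camera call takes 0.05 s, during which the arm holds its last target.

## Working session

There is one attempt and no reset: what is moved stays moved. The work goes in short steps, Python scripts to look and compute and a tool call to move; the robot and the scene stay as the last step left them, time stands still between calls to the robot, and variables do not carry over. Pictures are saved under pics/ and viewed, and the job is handed in when it is done.

Besides the shell and the picture viewer there is one more tool, called after ">>>" as name(argument=value, ...), one argument or row to a line, values as JSON. arm_command: Moves the arm, as the interface text tells. Its arguments: {"type":"object","properties":{"motion":{"type":"array"},"force":{"type":"number"}},"required":["motion"]}

```bash
mkdir -p pics
cat > h.py <<'E'
import numpy as np, cv2
from workcell import *
def px2w(s,u,v,d):
    K=np.array([[s['fx'],0,s['cx']],[0,s['fy'],s['cy']],[0,0,1]])
    p=cv2.undistortPoints(np.array([[[u,v]]],float),K,np.array(s['dist_coeffs'],float))[0,0]
    return np.array(s['R']).T@(np.array([p[0]*d,p[1]*d,d])-np.array(s['t']))
def cloud(s,mask):
    K=np.array([[s['fx'],0,s['cx']],[0,s['fy'],s['cy']],[0,0,1]])
    m=mask&(s['depth']>0); v,u=np.nonzero(m); d=s['depth'][m]
    p=cv2.undistortPoints(np.stack([u,v],1).astype(float)[:,None],K,np.array(s['dist_coeffs'],float))[:,0]
    c=np.stack([p[:,0]*d,p[:,1]*d,d],1)
    return (c-np.array(s['t']))@np.array(s['R']),u,v
def save(s,n): cv2.imwrite('pics/'+n,s['img'][:,:,::-1])
def w2px(s,X):
    K=np.array([[s['fx'],0,s['cx']],[0,s['fy'],s['cy']],[0,0,1]])
    r=cv2.Rodrigues(np.array(s['R'],float))[0]
    return cv2.projectPoints(np.array(X,float).reshape(-1,1,3),r,np.array(s['t'],float),K,np.array(s['dist_coeffs'],float))[0][:,0]
E
python3 - <<'E'
from h import *
st=read_state(); print({k:np.round(v,3) for k,v in st.items()}, tcp_to_grasp)
for n in ['top','side']:
    s=snapshot(n); save(s,n+'0.png')
    for l in ['roller','roller_handle','dock','dock_seat','nest','nest_level']:
        for r in landmark_of(s,l): print(n,l,round(r['score'],2),np.round(r['at'],3),np.round(w2px(s,r['at'])[0]))
E
```

```text
{'time_s': np.float64(0.0), 'joint_pos': array([-1.477,  0.427,  0.074,  1.607, -0.034,  1.111, -0.067]), 'dq': array([ 0.001, -0.001, -0.002, -0.001, -0.001, -0.001, -0.   ]), 'joint_efforts': array([ 2.0000e-03, -9.4985e+01,  3.7620e+00, -4.6351e+01,  1.9000e-02,
        1.0000e-02,  0.0000e+00]), 'eef_pos': array([0.162, 0.655, 0.231]), 'ee_rot': array([-0.   ,  0.121,  0.993, -0.001]), 'wrist_force': array([ 0.548, -0.741, -1.184]), 'ft_torque': array([0.026, 0.019, 0.043]), 'gripper_width': np.float64(0.086)} 0.0187
top roller 0.66 [ 0.222 -0.334  0.016] [419. 306.]
top roller 0.62 [ 0.421 -0.373  0.022] [434. 229.]
top roller 0.59 [ 0.537 -0.214  0.024] [374. 185.]
top roller_handle 0.78 [ 0.227 -0.336  0.078] [425. 306.]
top roller_handle 0.76 [ 0.423 -0.377  0.106] [443. 226.]
top roller_handle 0.73 [ 0.534 -0.214  0.085] [376. 182.]
top nest 0.81 [0.506 0.167 0.   ] [231. 195.]
top nest 0.21 [ 0.761  0.236 -0.004] [210. 103.]
top nest_level 0.6 [0.506 0.169 0.059] [227. 192.]
side roller 0.91 [ 0.423 -0.373  0.022] [343. 160.]
side roller 0.78 [ 0.224 -0.331  0.021] [400. 167.]
side roller 0.56 [ 0.539 -0.216  0.025] [308. 183.]
side roller_handle 0.79 [ 0.538 -0.215  0.083] [308. 168.]
side roller_handle 0.75 [ 0.422 -0.374  0.102] [344. 140.]
side roller_handle 0.66 [ 0.542 -0.217  0.024] [307. 183.]
side roller_handle 0.6 [ 0.227 -0.337  0.079] [401. 151.]
side dock 0.97 [ 0.543 -0.22   0.002] [307. 188.]
side dock_seat 0.95 [ 0.542 -0.222  0.028] [307. 181.]
side dock_seat 0.43 [ 0.761  0.238 -0.001] [205. 298.]
side dock_seat 0.36 [ 0.537 -0.219  0.083] [308. 167.]
side nest 0.96 [ 0.507  0.169 -0.001] [314. 278.]
side nest 0.29 [ 0.543 -0.217  0.026] [307. 183.]
side nest 0.18 [ 0.539 -0.219  0.083] [308. 167.]
side nest_level 0.64 [0.503 0.169 0.056] [315. 261.]
```

View pics/top0.png

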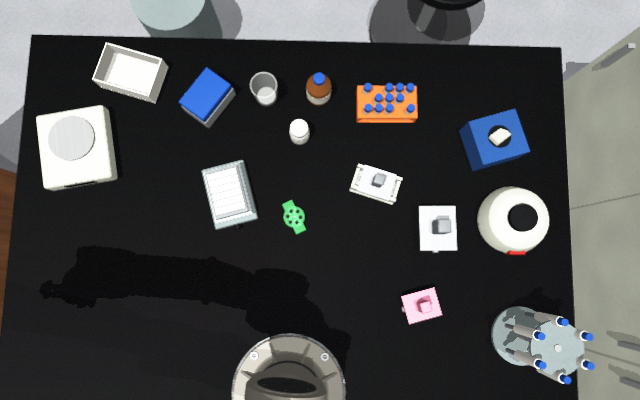

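View pics/side0.png

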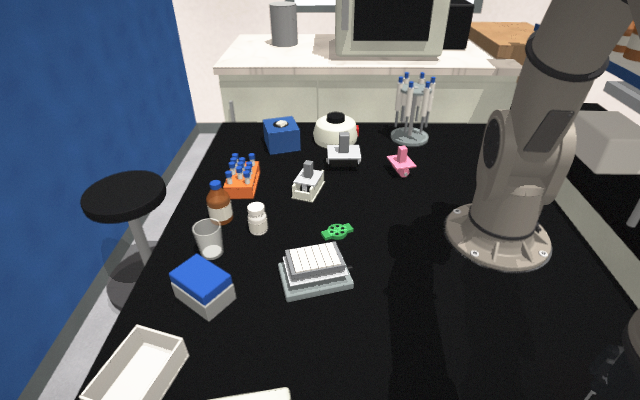

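The candidates for the roller are grey-on-white in the holder at top (376,184), a larger grey-on-white at (440,228), and a pink one at (423,306). By the description it is the one in the holder. Next I check a crop and measure poses.

Run:
```python
from h import *
s=snapshot('top'); 
c=np.hstack([cv2.resize(s['img'][150:265,340:470],None,fx=3,fy=3,interpolation=2),cv2.resize(s['img'][150:265,180:310],None,fx=3,fy=3,interpolation=2)])
cv2.imwrite('pics/crop0.png',c[:,:,::-1])
ts=s
ss=snapshot('side')
cv2.imwrite('pics/crop1.png',np.hstack([cv2.resize(ss['img'][125:215,280:370],None,fx=4,fy=4,interpolation=2),cv2.resize(ss['img'][225:305,270:360],(405,360),interpolation=2)])[:,:,::-1])
for nm,s in(('top',ts),('side',ss)):
  P,u,v=cloud(s,np.ones((400,640),bool))
  def rect(m,l):
    Q=P[m][:,:2].astype(np.float32)
    if len(Q)<5: print(nm,l,len(Q));return
    r=cv2.minAreaRect(Q); print(nm,l,len(Q),'c',np.round(r[0],4),'sz',np.round(r[1],4),'ang',round(r[2],1),'z',np.round(np.percentile(P[m][:,2],[5,50,95]),4))
  def near(x,y,r): return np.hypot(P[:,0]-x,P[:,1]-y)<r
  n=near(.538,-.216,.085)
  rect(n&(P[:,2]>.006),'dockall'); rect(n&(P[:,2]>.006)&(P[:,2]<.034),'dock low');rect(n&(P[:,2]>.048)&(P[:,2]<.06),'hood'); rect(n&(P[:,2]>.095),'handle')
  n=near(.422,-.374,.08); rect(n&(P[:,2]>.03)&(P[:,2]<.07),'big hood'); rect(n&(P[:,2]>.09),'big handle')
  n=near(.506,.168,.115); rect(n&(P[:,2]>.012)&(P[:,2]<.03),'nest base');rect(n&(P[:,2]>.01),'nest all'); rect(n&(P[:,2]>.055),'plate')
  m=n&(P[:,2]>.055)
  A=np.c_[P[m],np.ones(m.sum())]
  co=np.linalg.lstsq(np.c_[P[m][:,:2]-[.506,.168],np.ones(m.sum())],P[m][:,2],rcond=None)[0];print('plate fit',co)
```

```text
top dockall 1262 c [ 0.5372 -0.2183] sz [0.1483 0.1582] ang 53.0 z [0.0106 0.0529 0.1042]
top dock low 239 c [ 0.5372 -0.2183] sz [0.1483 0.1582] ang 53.0 z [0.0063 0.0249 0.0326]
top hood 786 c [ 0.5402 -0.2178] sz [0.1198 0.0733] ang 74.0 z [0.0492 0.0536 0.058 ]
top handle 109 c [ 0.5396 -0.2162] sz [0.0258 0.026 ] ang 72.9 z [0.099  0.1051 0.1091]
top big hood 1397 c [ 0.4232 -0.3736] sz [0.1185 0.0963] ang 0.9 z [0.0551 0.0597 0.0641]
top big handle 243 c [ 0.423  -0.3724] sz [0.0328 0.0356] ang 0.1 z [0.0959 0.1263 0.1311]
top nest base 694 c [0.5016 0.1673] sz [0.1784 0.1159] ang 15.8 z [0.0156 0.0213 0.0259]
top nest all 2720 c [0.5016 0.1672] sz [0.1784 0.116 ] ang 16.0 z [0.0185 0.0718 0.079 ]
top plate 1696 c [0.5067 0.1688] sz [0.1281 0.0859] ang 16.2 z [0.068  0.0748 0.0798]
plate fit [0.01525943 0.02115265 0.07440923]
side dockall 842 c [ 0.5386 -0.2151] sz [0.1255 0.0728] ang 73.6 z [0.0106 0.0504 0.1002]
side dock low 300 c [ 0.5367 -0.2149] sz [0.1281 0.0658] ang 70.0 z [0.0074 0.0214 0.0319]
side hood 300 c [ 0.5395 -0.2119] sz [0.0957 0.0728] ang 73.5 z [0.0498 0.0529 0.0557]
side handle 59 c [ 0.5381 -0.2153] sz [0.027  0.0269] ang 73.4 z [0.0958 0.1035 0.1061]
side big hood 477 c [ 0.4241 -0.3698] sz [0.0979 0.1185] ang 89.6 z [0.0326 0.0591 0.0623]
side big handle 135 c [ 0.4236 -0.3677] sz [0.0315 0.0325] ang 1.3 z [0.0925 0.1154 0.1285]
side nest base 999 c [0.4981 0.1727] sz [0.1794 0.1145] ang 14.4 z [0.0148 0.0203 0.0227]
side nest all 3144 c [0.498  0.1731] sz [0.1794 0.1154] ang 14.4 z [0.0162 0.0595 0.0761]
side plate 1640 c [0.5041 0.1713] sz [0.128  0.0896] ang 15.8 z [0.0602 0.0737 0.0766]
plate fit [ 0.02013568 -0.07427339  0.07311494]
```

View pics/crop0.png

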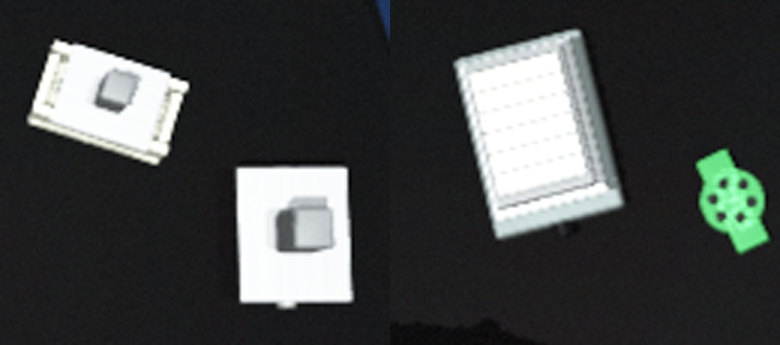

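View pics/crop1.png

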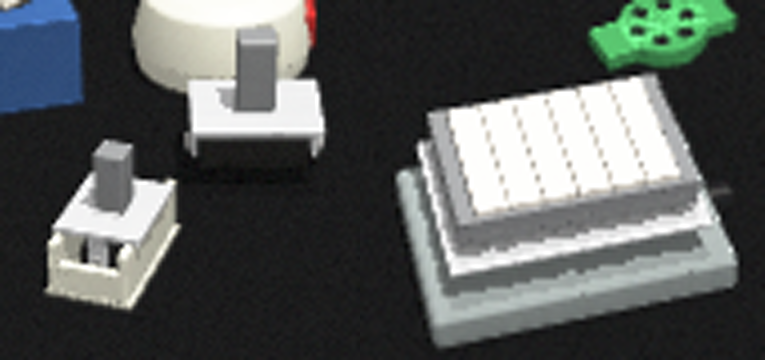

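The crop confirms it: the roller with the smaller grey handle sits in the white holder at top (376,184), and the bigger one stands beside it at (440,228). The nest is at (230,195). Handle at about (0.539,-0.216), roller x along -16.5°, nest x along +16°. I'll put the jaws along the roller's x.

>>> arm_command(
  motion=[
    {"offset": [0.0288,-0.0355,0],"yaw": -8.4,"jaw": 0.085},
    {"offset": [0.0288,-0.0355,0],"yaw": -8.4,"jaw": 0.085},
    {"offset": [0.0288,-0.0355,0],"yaw": -8.4,"jaw": 0.085},
    {"offset": [0.0288,-0.0355,0],"yaw": -8.4,"jaw": 0.085},
    {"offset": [0.0288,-0.0355,0],"yaw": -8.4,"jaw": 0.085},
    {"offset": [0.0288,-0.0355,0],"yaw": -8.4,"jaw": 0.085},
    {"offset": [0.0288,-0.0355,0],"yaw": -8.4,"jaw": 0.085},
    {"offset": [0.0288,-0.0355,0],"yaw": -8.4,"jaw": 0.085},
    {"offset": [0.0288,-0.0355,0],"yaw": -8.4,"jaw": 0.085},
    {"offset": [0.0288,-0.0355,0],"yaw": -8.4,"jaw": 0.085},
    {"offset": [0,0,0],"yaw": 0,"jaw": 0.085},
  ],
)

```text
time_s: 1.9
eef_pos: [0.4539, 0.2948, 0.2319]
ee_rot: [0.001, 0.759, 0.652, 0.0]
wrist_force: [0.1, -0.1, 0.6]
gripper_width: 0.0852
```

>>> arm_command(
  motion=[
    {"offset": [0.0071,-0.0426,0],"yaw": -8,"jaw": 0.085},
    {"offset": [0.0071,-0.0426,0],"yaw": 0,"jaw": 0.085},
    {"offset": [0.0071,-0.0426,0],"yaw": 0,"jaw": 0.085},
    {"offset": [0.0071,-0.0426,0],"yaw": 0,"jaw": 0.085},
    {"offset": [0.0071,-0.0426,0],"yaw": 0,"jaw": 0.085},
    {"offset": [0.0071,-0.0426,0],"yaw": 0,"jaw": 0.085},
    {"offset": [0.0071,-0.0426,0],"yaw": 0,"jaw": 0.085},
    {"offset": [0.0071,-0.0426,0],"yaw": 0,"jaw": 0.085},
    {"offset": [0.0071,-0.0426,0],"yaw": 0,"jaw": 0.085},
    {"offset": [0.0071,-0.0426,0],"yaw": 0,"jaw": 0.085},
    {"offset": [0.0071,-0.0426,0],"yaw": 0,"jaw": 0.085},
    {"offset": [0.0071,-0.0426,0],"yaw": 0,"jaw": 0.085},
  ],
)

```text
time_s: 3.1
eef_pos: [0.5357, -0.2126, 0.2314]
ee_rot: [0.0, 0.798, 0.603, 0.0]
wrist_force: [2.2, 0.8, -0.1]
gripper_width: 0.0851
```

Run:
```python
from h import *
st=read_state(); print(st['eef_pos'],st['ee_rot'],st['joint_pos'],st['wrist_force'])
w=st['ee_rot'];print('jaw ang',2*np.degrees(np.arctan2(w[2],w[1]))-90)
s=snapshot('wrist'); save(s,'w0.png')
for l in ['roller_handle','dock_seat']:
  for r in landmark_of(s,l): print(l,round(r['score'],2),np.round(r['at'],4))
P,u,v=cloud(s,np.ones((400,640),bool))
n=np.hypot(P[:,0]-.539,P[:,1]+.216)<.085
for l,a,b in(('hood',.048,.06),('handle',.1,.112)):
    m=n&(P[:,2]>a)&(P[:,2]<b); r=cv2.minAreaRect(P[m][:,:2].astype(np.float32)) if m.sum()>5 else 0; print(l,m.sum(),r,np.median(P[m][:,2]) if m.sum() else 0)
```

```text
[ 0.53574657 -0.21256616  0.23144682] [4.47140480e-05 7.97945387e-01 6.02729693e-01 2.74208383e-04] [-0.36682487  0.33742636  0.79537662  1.86539692 -0.27625172  1.05181245
  0.26218871] [ 2.18973022  0.78630039 -0.10256568]
jaw ang -15.868699333733417
roller_handle 0.72 [ 0.4243 -0.3709  0.0995]
roller_handle 0.56 [ 0.5372 -0.2206  0.0843]
dock_seat 0.17 [ 0.4488 -0.0041 -0.0016]
hood 4948 ((0.5398485660552979, -0.2179226577281952), (0.12098146975040436, 0.07223887741565704), 73.22327423095703) 0.05460237452993545
handle 830 ((0.5400474071502686, -0.21758049726486206), (0.025714144110679626, 0.025912202894687653), 73.86141967773438) 0.10650398645075307
```

View pics/w0.png

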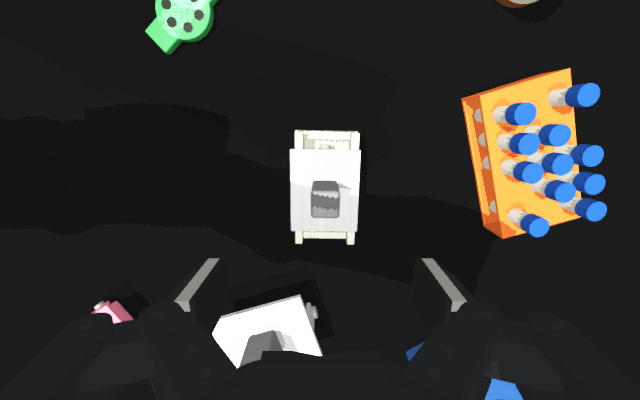

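The wrist view shows the roller in its holder at (325,190), with the handle at (325,198) and clear space for both fingers. Descending.

>>> arm_command(
  motion=[
    {"offset": [0.004,-0.0045,-0.025],"yaw": -0.5,"jaw": 0.085},
    {"offset": [0,0,-0.04],"yaw": 0,"jaw": 0.085},
    {"offset": [0,0,-0.04],"yaw": 0,"jaw": 0.085},
    {"offset": [0,0,-0.03],"yaw": 0,"jaw": 0.085},
    {"offset": [0,0,-0.02],"yaw": 0,"jaw": 0.085},
    {"offset": [0,0,-0.01],"yaw": 0,"jaw": 0.085},
    {"offset": [0,0,0],"yaw": 0,"jaw": 0.085},
    {"offset": [0,0,0],"yaw": 0,"jaw": 0.085},
  ],
)

```text
time_s: 4.05
eef_pos: [0.54, -0.2154, 0.0672]
ee_rot: [0.0, 0.801, 0.599, 0.0]
wrist_force: [0.2, -0.5, 0.2]
gripper_width: 0.0847
```

Run:
```python
from h import *
st=read_state(); print(st['eef_pos'],st['wrist_force'])
w=st['ee_rot'];print('jaw ang',2*np.degrees(np.arctan2(w[2],w[1]))-90)
s=snapshot('side'); cv2.imwrite('pics/s1.png',cv2.resize(s['img'][90:240,220:420],None,fx=3.5,fy=3.5,interpolation=2)[:,:,::-1])
```

```text
[ 0.5400239  -0.21535351  0.06719125] [ 0.21450211 -0.45285691  0.22054697]
jaw ang -16.392666539046246
```

View pics/s1.png

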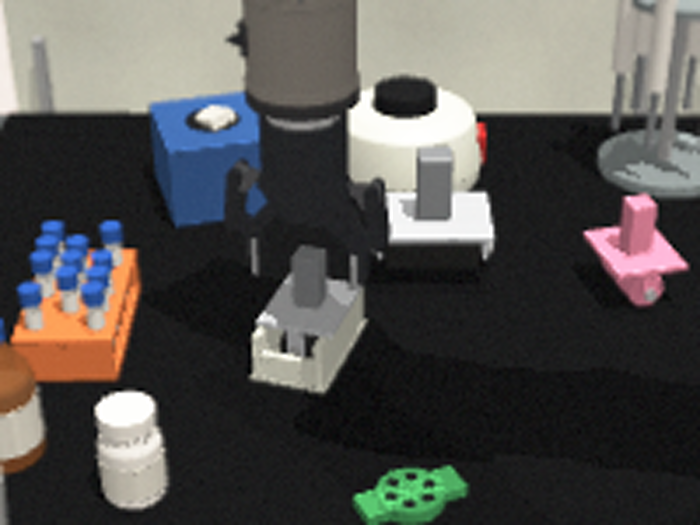

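The side crop shows the open fingers at (253,255) and (355,270), either side of the handle (308,275). Closing.

>>> arm_command(
  motion=[
    {"offset": [0,-0.001,0],"yaw": 0,"jaw": 0.04},
    {"offset": [0,0,0],"yaw": 0,"jaw": 0.03},
    {"offset": [0,0,0],"yaw": 0,"jaw": 0.02},
    {"offset": [0,0,0],"yaw": 0,"jaw": 0.01},
    {"offset": [0,0,0],"yaw": 0,"jaw": 0.01},
    {"offset": [0,0,0],"yaw": 0,"jaw": 0.01},
    {"offset": [0,0,0],"yaw": 0,"jaw": 0.01},
    {"offset": [0,0,0],"yaw": 0,"jaw": 0.01},
  ],
  force=80,
)

```text
time_s: 4.9
eef_pos: [0.5397, -0.2165, 0.0667]
ee_rot: [0.0, 0.801, 0.599, 0.0]
wrist_force: [-2.4, 1.2, 7.1]
gripper_width: 0.0253
```

>>> arm_command(
  motion=[
    {"offset": [0,0,0.01],"yaw": 0,"jaw": 0.01},
    {"offset": [0,0,0.02],"yaw": 0,"jaw": 0.01},
    {"offset": [0,0,0.03],"yaw": 0,"jaw": 0.01},
    {"offset": [0,0,0.035],"yaw": 0,"jaw": 0.01},
    {"offset": [0,0,0.025],"yaw": 0,"jaw": 0.01},
    {"offset": [0,0,0.01],"yaw": 0,"jaw": 0.01},
    {"offset": [0,0,0],"yaw": 0,"jaw": 0.01},
    {"offset": [0,0,0],"yaw": 0,"jaw": 0.01},
  ],
)

```text
time_s: 5.7
eef_pos: [0.539, -0.2161, 0.1953]
ee_rot: [-0.001, 0.801, 0.599, -0.0]
wrist_force: [-1.1, 1.0, -4.0]
gripper_width: 0.0252
```

Run:
```python
from h import *
st=read_state(); print(st['eef_pos'],st['wrist_force'],st['ft_torque'])
s=snapshot('side'); cv2.imwrite('pics/s2.png',cv2.resize(s['img'][60:220,220:420],None,fx=3.5,fy=3.5,interpolation=2)[:,:,::-1])
s=snapshot('top');P,u,v=cloud(s,np.ones((400,640),bool))
# dock rect
n=np.hypot(P[:,0]-.539,P[:,1]+.216)<.1
m=n&(P[:,2]>.006)&(P[:,2]<.055)
r=cv2.minAreaRect(P[m][:,:2].astype(np.float32)); print('dock',m.sum(),r)
# nest plane along axes
a=np.radians(16.0);c=np.array([.5055,.1685])
q=(P[:,:2]-c)@np.array([[np.cos(a),-np.sin(a)],[np.sin(a),np.cos(a)]])
m=(abs(q[:,0])<.05)&(abs(q[:,1])<.035)&(P[:,2]>.05)
print('caps top plane',np.linalg.lstsq(np.c_[q[m],np.ones(m.sum())],P[m][:,2],rcond=None)[0],m.sum())
```

```text
[ 0.53902918 -0.216055    0.19530365] [-1.08823876  1.00998395 -4.03799182] [ 0.01144729 -0.027902    0.02114167]
dock 2 ((0.6091126203536987, -0.15145838260650635), (0.028206543996930122, 0.0), 144.7458038330078)
caps top plane [ 0.01306155 -0.00040439  0.07539694] 1068
```

View pics/s2.png

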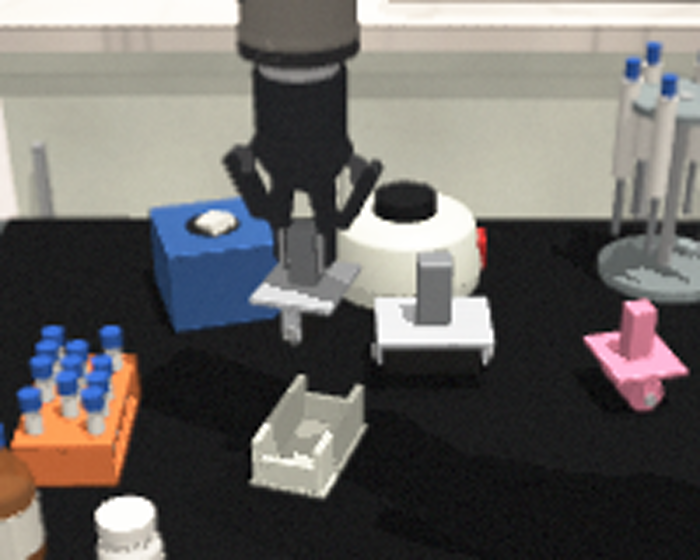

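The roller is held upright; the crop shows its hood at (305,290) and the empty holder at (310,435). The weight reads about 4 N. The cap tops are at about 0.0755 with a slope of about 0.013 along x. Carrying it to above cap 1.

>>> arm_command(
  motion=[
    {"offset": [-0.004,0.02,0],"yaw": 2,"jaw": 0.01},
    {"offset": [-0.0074,0.035,0],"yaw": 3,"jaw": 0.01},
    {"offset": [-0.0074,0.035,0],"yaw": 3.2,"jaw": 0.01},
    {"offset": [-0.0074,0.035,0],"yaw": 3.2,"jaw": 0.01},
    {"offset": [-0.0074,0.035,0],"yaw": 3.2,"jaw": 0.01},
    {"offset": [-0.0074,0.035,0],"yaw": 3.2,"jaw": 0.01},
    {"offset": [-0.0074,0.035,0],"yaw": 3.2,"jaw": 0.01},
    {"offset": [-0.0074,0.035,0],"yaw": 3.2,"jaw": 0.01},
    {"offset": [-0.0074,0.035,0],"yaw": 3.2,"jaw": 0.01},
    {"offset": [-0.0074,0.035,0],"yaw": 3.2,"jaw": 0.01},
    {"offset": [-0.0074,0.035,0],"yaw": 1.7,"jaw": 0.01},
    {"offset": [0,0,0],"yaw": 0,"jaw": 0.01},
  ],
)

```text
time_s: 7.0
eef_pos: [0.46, 0.1577, 0.1953]
ee_rot: [-0.001, 0.6, 0.8, -0.001]
wrist_force: [-0.0, -0.6, -3.5]
gripper_width: 0.025
```

Run:
```python
from h import *
st=read_state(); print(st['eef_pos'],st['wrist_force'],st['ft_torque'],st['joint_pos'])
w=st['ee_rot'];print('jaw ang',2*np.degrees(np.arctan2(w[2],w[1]))-90)
```

```text
[0.46003163 0.15767143 0.19530364] [-0.01964908 -0.59842631 -3.54015179] [-0.03501315 -0.03590563 -0.00299191] [-0.95387341  0.1674668   0.55143788  2.08151502 -0.11048789  0.92152771
 -0.05766684]
jaw ang 16.267937153643174
```

>>> arm_command(
  motion=[
    {"offset": [0,-0.001,-0.01],"yaw": 0,"jaw": 0.01},
    {"offset": [0,0,-0.015],"yaw": 0,"jaw": 0.01},
    {"offset": [0,0,-0.015],"yaw": 0,"jaw": 0.01},
    {"offset": [0,0,-0.01],"yaw": 0,"jaw": 0.01},
    {"offset": [0,0,-0.005],"yaw": 0,"jaw": 0.01},
    {"offset": [0,0,0],"yaw": 0,"jaw": 0.01},
    {"offset": [0,0,0],"yaw": 0,"jaw": 0.01},
    {"offset": [0,0,0],"yaw": 0,"jaw": 0.01},
  ],
)

```text
time_s: 7.8
eef_pos: [0.4618, 0.1525, 0.1418]
ee_rot: [0.0, 0.603, 0.798, 0.0]
wrist_force: [-0.0, 0.3, -3.4]
gripper_width: 0.0254
```

Run:
```python
from h import *
st=read_state(); print(st['eef_pos'],st['wrist_force'],st['ft_torque'])
s=snapshot('side'); cv2.imwrite('pics/s3.png',cv2.resize(s['img'][180:320,240:420],None,fx=4,fy=4,interpolation=2)[:,:,::-1])
for i in range(5): print(read_state()['wrist_force'])
```

```text
[0.46183002 0.15250894 0.14178451] [-0.03090303  0.32515164 -3.39953381] [0.05524526 0.07972953 0.03440979]
[ 1.2446903  -0.47854708 -3.6722184 ]
[ 1.2446903  -0.47854708 -3.6722184 ]
[ 1.2446903  -0.47854708 -3.6722184 ]
[ 1.2446903  -0.47854708 -3.6722184 ]
[ 1.2446903  -0.47854708 -3.6722184 ]
```

View pics/s3.png

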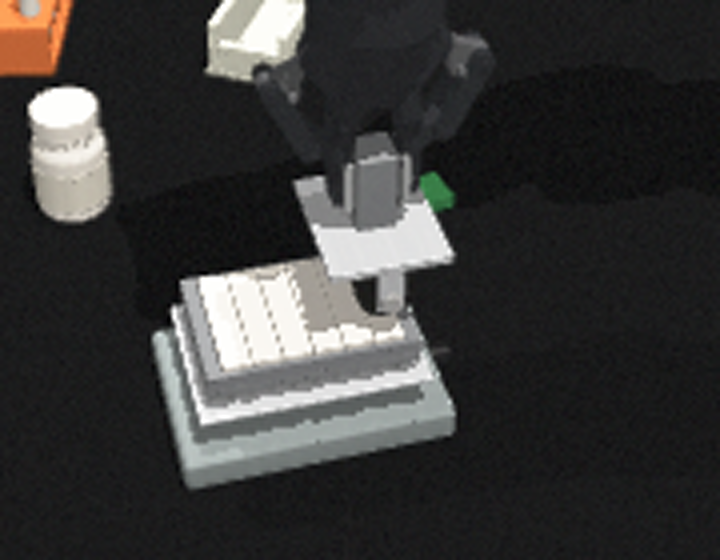

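The wheel hangs above bar 1: the crop shows its end at (390,310), clear of the bars. Feeling down.

>>> arm_command(
  motion=[
    {"offset": [-0.001,0.003,-0.002],"yaw": 0,"jaw": 0.01},
    {"offset": [0,0,-0.002],"yaw": 0,"jaw": 0.01},
    {"offset": [0,0,-0.001],"yaw": 0,"jaw": 0.01},
    {"offset": [0,0,-0.001],"yaw": 0,"jaw": 0.01},
    {"offset": [0,0,0],"yaw": 0,"jaw": 0.01},
    {"offset": [0,0,0],"yaw": 0,"jaw": 0.01},
  ],
)

```text
time_s: 8.45
eef_pos: [0.4605, 0.1554, 0.1353]
ee_rot: [-0.0, 0.603, 0.798, -0.0]
wrist_force: [-0.2, -1.0, -4.0]
gripper_width: 0.025
```

>>> arm_command(
  motion=[
    {"offset": [0,0,-0.001],"yaw": 0,"jaw": 0.01},
    {"offset": [0,0,-0.001],"yaw": 0,"jaw": 0.01},
    {"offset": [0,0,0],"yaw": 0,"jaw": 0.01},
    {"offset": [0,0,0],"yaw": 0,"jaw": 0.01},
  ],
)

```text
time_s: 8.85
eef_pos: [0.4606, 0.1555, 0.1334]
ee_rot: [0.0, 0.603, 0.798, 0.0]
wrist_force: [-0.0, 0.7, -1.2]
gripper_width: 0.0246
```

>>> arm_command(
  motion=[
    {"offset": [0,0,-0.001],"yaw": 0,"jaw": 0.01},
    {"offset": [0,0,-0.001],"yaw": 0,"jaw": 0.01},
    {"offset": [0,0,0],"yaw": 0,"jaw": 0.01},
    {"offset": [0,0,0],"yaw": 0,"jaw": 0.01},
  ],
)

```text
time_s: 9.25
eef_pos: [0.4605, 0.1555, 0.1313]
ee_rot: [-0.0, 0.603, 0.798, 0.0]
wrist_force: [0.6, -0.1, -0.2]
gripper_width: 0.0252
```

>>> arm_command(
  motion=[
    {"offset": [0,0,-0.001],"yaw": 0,"jaw": 0.01},
    {"offset": [0,0,-0.001],"yaw": 0,"jaw": 0.01},
    {"offset": [0,0,0],"yaw": 0,"jaw": 0.01},
    {"offset": [0,0,0],"yaw": 0,"jaw": 0.01},
  ],
)

```text
time_s: 9.65
eef_pos: [0.4604, 0.1554, 0.1292]
ee_rot: [-0.0, 0.603, 0.798, -0.0]
wrist_force: [0.0, -1.0, 0.2]
gripper_width: 0.025
```

>>> arm_command(
  motion=[
    {"offset": [0,0,-0.001],"yaw": 0,"jaw": 0.01},
    {"offset": [0,0,0],"yaw": 0,"jaw": 0.01},
    {"offset": [0,0,0],"yaw": 0,"jaw": 0.01},
  ],
)

```text
time_s: 9.95
eef_pos: [0.4605, 0.1555, 0.1283]
ee_rot: [-0.0, 0.603, 0.798, 0.0]
wrist_force: [-1.1, 0.5, 3.4]
gripper_width: 0.0248
```

>>> arm_command(
  motion=[
    {"offset": [0,0,-0.0007],"yaw": 0,"jaw": 0.01},
    {"offset": [0,0,-0.0006],"yaw": 0,"jaw": 0.01},
    {"offset": [0,0,0],"yaw": 0,"jaw": 0.01},
    {"offset": [0,0,0],"yaw": 0,"jaw": 0.01},
  ],
)

```text
time_s: 10.35
eef_pos: [0.4606, 0.1555, 0.1271]
ee_rot: [-0.0, 0.603, 0.798, 0.0]
wrist_force: [-1.5, -0.3, 6.4]
gripper_width: 0.0252
```

>>> arm_command(
  motion=[
    {"offset": [0.0019,0.0006,0],"yaw": 0,"jaw": 0.01},
    {"offset": [0.0019,0.0006,0],"yaw": 0,"jaw": 0.01},
    {"offset": [0.0019,0.0006,0],"yaw": 0,"jaw": 0.01},
    {"offset": [0.0019,0.0006,0],"yaw": 0,"jaw": 0.01},
    {"offset": [0.0019,0.0006,0],"yaw": 0,"jaw": 0.01},
    {"offset": [0.0019,0.0005,0.0001],"yaw": 0,"jaw": 0.01},
  ],
)

```text
time_s: 10.95
eef_pos: [0.4723, 0.159, 0.1273]
ee_rot: [0.0, 0.603, 0.798, 0.0]
wrist_force: [-0.7, -1.7, 5.9]
gripper_width: 0.0253
```

>>> arm_command(
  motion=[
    {"offset": [0.0019,0.0006,0],"yaw": 0,"jaw": 0.01},
    {"offset": [0.0019,0.0005,0],"yaw": 0,"jaw": 0.01},
    {"offset": [0.0019,0.0006,0],"yaw": 0,"jaw": 0.01},
    {"offset": [0.0019,0.0005,0],"yaw": 0,"jaw": 0.01},
    {"offset": [0.0019,0.0006,0],"yaw": 0,"jaw": 0.01},
    {"offset": [0.0019,0.0005,0.0001],"yaw": 0,"jaw": 0.01},
  ],
)

```text
time_s: 11.55
eef_pos: [0.4834, 0.1621, 0.1273]
ee_rot: [-0.0, 0.603, 0.798, -0.0]
wrist_force: [-1.7, -1.8, 7.6]
gripper_width: 0.0254
```

>>> arm_command(
  motion=[
    {"offset": [0.0019,0.0006,0],"yaw": 0,"jaw": 0.01},
    {"offset": [0.0019,0.0005,0],"yaw": 0,"jaw": 0.01},
    {"offset": [0.0019,0.0006,0.0001],"yaw": 0,"jaw": 0.01},
    {"offset": [0.0019,0.0005,0],"yaw": 0,"jaw": 0.01},
    {"offset": [0.0019,0.0006,0],"yaw": 0,"jaw": 0.01},
    {"offset": [0.0019,0.0005,0.0001],"yaw": 0,"jaw": 0.01},
  ],
)

```text
time_s: 12.15
eef_pos: [0.4952, 0.1655, 0.1277]
ee_rot: [0.0, 0.603, 0.798, 0.0]
wrist_force: [-0.5, -1.2, 7.2]
gripper_width: 0.0256
```

>>> arm_command(
  motion=[
    {"offset": [0.0019,0.0006,0],"yaw": 0,"jaw": 0.01},
    {"offset": [0.0019,0.0005,0],"yaw": 0,"jaw": 0.01},
    {"offset": [0.0019,0.0006,0],"yaw": 0,"jaw": 0.01},
    {"offset": [0.0019,0.0005,0],"yaw": 0,"jaw": 0.01},
    {"offset": [0.0019,0.0006,0],"yaw": 0,"jaw": 0.01},
    {"offset": [0.0019,0.0005,0.0001],"yaw": 0,"jaw": 0.01},
  ],
)

```text
time_s: 12.75
eef_pos: [0.5066, 0.1688, 0.1278]
ee_rot: [0.0, 0.603, 0.798, 0.0]
wrist_force: [-0.8, -1.2, 7.2]
gripper_width: 0.0251
```

Steady at a net 11 N or so. Continuing.

>>> arm_command(
  motion=[
    {"offset": [0.0019,0.0006,0],"yaw": 0,"jaw": 0.01},
    {"offset": [0.0019,0.0005,0],"yaw": 0,"jaw": 0.01},
    {"offset": [0.0019,0.0006,0.0001],"yaw": 0,"jaw": 0.01},
    {"offset": [0.0019,0.0005,0],"yaw": 0,"jaw": 0.01},
    {"offset": [0.0019,0.0006,0],"yaw": 0,"jaw": 0.01},
    {"offset": [0.0019,0.0005,0],"yaw": 0,"jaw": 0.01},
  ],
)

```text
time_s: 13.35
eef_pos: [0.5175, 0.1719, 0.1277]
ee_rot: [-0.0, 0.603, 0.798, -0.0]
wrist_force: [-1.5, -1.4, 7.7]
gripper_width: 0.0252
```

>>> arm_command(
  motion=[
    {"offset": [0.0019,0.0006,0],"yaw": 0,"jaw": 0.01},
    {"offset": [0.0019,0.0005,0],"yaw": 0,"jaw": 0.01},
    {"offset": [0.0019,0.0006,0.0001],"yaw": 0,"jaw": 0.01},
    {"offset": [0.0019,0.0005,0],"yaw": 0,"jaw": 0.01},
    {"offset": [0.0019,0.0006,0],"yaw": 0,"jaw": 0.01},
    {"offset": [0.0019,0.0005,0.0001],"yaw": 0,"jaw": 0.01},
  ],
)

```text
time_s: 13.95
eef_pos: [0.5294, 0.1753, 0.1281]
ee_rot: [0.0, 0.603, 0.798, 0.0]
wrist_force: [0.2, -1.4, 6.4]
gripper_width: 0.0252
```

>>> arm_command(
  motion=[
    {"offset": [0.0019,0.0006,0],"yaw": 0,"jaw": 0.01},
    {"offset": [0.0019,0.0005,0],"yaw": 0,"jaw": 0.01},
    {"offset": [0.0019,0.0006,0.0001],"yaw": 0,"jaw": 0.01},
    {"offset": [0.0019,0.0005,0],"yaw": 0,"jaw": 0.01},
    {"offset": [0.0019,0.0006,0],"yaw": 0,"jaw": 0.01},
    {"offset": [0.0019,0.0005,0],"yaw": 0,"jaw": 0.01},
  ],
)

```text
time_s: 14.55
eef_pos: [0.5407, 0.1785, 0.1281]
ee_rot: [0.0, 0.603, 0.798, 0.0]
wrist_force: [0.2, -2.0, 7.0]
gripper_width: 0.0252
```

>>> arm_command(
  motion=[
    {"offset": [0.0019,0.0006,0],"yaw": 0,"jaw": 0.01},
    {"offset": [0.0019,0.0005,0],"yaw": 0,"jaw": 0.01},
    {"offset": [0.0019,0.0006,0.0001],"yaw": 0,"jaw": 0.01},
    {"offset": [0.0019,0.0005,0],"yaw": 0,"jaw": 0.01},
    {"offset": [0.0019,0.0006,0],"yaw": 0,"jaw": 0.01},
    {"offset": [0.0019,0.0005,0],"yaw": 0,"jaw": 0.01},
    {"offset": [0.0019,0.0006,0],"yaw": 0,"jaw": 0.01},
    {"offset": [0,0,0],"yaw": 0,"jaw": 0.01},
  ],
)

```text
time_s: 15.35
eef_pos: [0.5543, 0.1825, 0.1282]
ee_rot: [0.0, 0.603, 0.798, 0.0]
wrist_force: [1.0, -0.8, 6.2]
gripper_width: 0.0249
```

Return pass with slightly more press.

>>> arm_command(
  motion=[
    {"offset": [0,0,-0.0003],"yaw": 0,"jaw": 0.01},
    {"offset": [-0.0029,-0.0008,0],"yaw": 0,"jaw": 0.01},
    {"offset": [-0.0029,-0.0008,-0.0001],"yaw": 0,"jaw": 0.01},
    {"offset": [-0.0029,-0.0009,0],"yaw": 0,"jaw": 0.01},
    {"offset": [-0.0029,-0.0008,0],"yaw": 0,"jaw": 0.01},
    {"offset": [-0.0029,-0.0008,-0.0001],"yaw": 0,"jaw": 0.01},
    {"offset": [-0.0029,-0.0009,0],"yaw": 0,"jaw": 0.01},
    {"offset": [-0.0029,-0.0008,0],"yaw": 0,"jaw": 0.01},
    {"offset": [-0.0029,-0.0008,-0.0001],"yaw": 0,"jaw": 0.01},
  ],
)

```text
time_s: 16.25
eef_pos: [0.5309, 0.1759, 0.1278]
ee_rot: [0.0, 0.603, 0.798, 0.0]
wrist_force: [0.9, -1.6, 8.3]
gripper_width: 0.0256
```

>>> arm_command(
  motion=[
    {"offset": [-0.0029,-0.0009,0],"yaw": 0,"jaw": 0.01},
    {"offset": [-0.0029,-0.0008,0],"yaw": 0,"jaw": 0.01},
    {"offset": [-0.0029,-0.0008,-0.0001],"yaw": 0,"jaw": 0.01},
    {"offset": [-0.0029,-0.0009,0],"yaw": 0,"jaw": 0.01},
    {"offset": [-0.0029,-0.0008,0],"yaw": 0,"jaw": 0.01},
    {"offset": [-0.0029,-0.0008,-0.0001],"yaw": 0,"jaw": 0.01},
    {"offset": [-0.0029,-0.0009,0],"yaw": 0,"jaw": 0.01},
    {"offset": [-0.0029,-0.0008,0],"yaw": 0,"jaw": 0.01},
    {"offset": [-0.0029,-0.0008,-0.0001],"yaw": 0,"jaw": 0.01},
  ],
)

```text
time_s: 17.15
eef_pos: [0.5048, 0.1685, 0.1275]
ee_rot: [0.0, 0.603, 0.798, 0.0]
wrist_force: [1.4, -2.8, 7.9]
gripper_width: 0.0254
```

>>> arm_command(
  motion=[
    {"offset": [-0.0029,-0.0009,0],"yaw": 0,"jaw": 0.01},
    {"offset": [-0.0029,-0.0008,0],"yaw": 0,"jaw": 0.01},
    {"offset": [-0.0029,-0.0008,-0.0001],"yaw": 0,"jaw": 0.01},
    {"offset": [-0.0029,-0.0009,0],"yaw": 0,"jaw": 0.01},
    {"offset": [-0.0029,-0.0008,0],"yaw": 0,"jaw": 0.01},
    {"offset": [-0.0029,-0.0008,-0.0001],"yaw": 0,"jaw": 0.01},
    {"offset": [-0.0029,-0.0009,0],"yaw": 0,"jaw": 0.01},
    {"offset": [-0.0029,-0.0008,0],"yaw": 0,"jaw": 0.01},
    {"offset": [-0.0029,-0.0008,-0.0001],"yaw": 0,"jaw": 0.01},
  ],
)

```text
time_s: 18.05
eef_pos: [0.4787, 0.1611, 0.1272]
ee_rot: [0.0, 0.603, 0.798, 0.0]
wrist_force: [0.4, -1.6, 7.8]
gripper_width: 0.0255
```

>>> arm_command(
  motion=[
    {"offset": [-0.0029,-0.0009,0],"yaw": 0,"jaw": 0.01},
    {"offset": [-0.0029,-0.0008,0],"yaw": 0,"jaw": 0.01},
    {"offset": [-0.0029,-0.0008,-0.0001],"yaw": 0,"jaw": 0.01},
    {"offset": [-0.0029,-0.0009,0],"yaw": 0,"jaw": 0.01},
    {"offset": [-0.0029,-0.0008,0],"yaw": 0,"jaw": 0.01},
    {"offset": [-0.0029,-0.0008,-0.0001],"yaw": 0,"jaw": 0.01},
    {"offset": [-0.0029,-0.0009,0],"yaw": 0,"jaw": 0.01},
    {"offset": [0,0,0],"yaw": 0,"jaw": 0.01},
  ],
)

```text
time_s: 18.85
eef_pos: [0.4579, 0.1552, 0.1268]
ee_rot: [0.0, 0.603, 0.798, 0.0]
wrist_force: [-1.1, -0.9, 7.6]
gripper_width: 0.025
```

>>> arm_command(
  motion=[
    {"offset": [0,0,0.002],"yaw": 0,"jaw": 0.01},
    {"offset": [0,0,0.003],"yaw": 0,"jaw": 0.01},
    {"offset": [0,0,0.01],"yaw": 0,"jaw": 0.01},
    {"offset": [0,0,0.02],"yaw": 0,"jaw": 0.01},
    {"offset": [0,0,0.03],"yaw": 0,"jaw": 0.01},
    {"offset": [0.005,-0.025,0.007],"yaw": -2,"jaw": 0.01},
    {"offset": [0.0075,-0.035,0],"yaw": -3,"jaw": 0.01},
    {"offset": [0.0075,-0.035,0],"yaw": -3,"jaw": 0.01},
    {"offset": [0.0075,-0.035,0],"yaw": -3,"jaw": 0.01},
    {"offset": [0.005,-0.02,0],"yaw": -2,"jaw": 0.01},
    {"offset": [0,0,0],"yaw": 0,"jaw": 0.01},
  ],
)

```text
time_s: 19.95
eef_pos: [0.4905, 0.0015, 0.1989]
ee_rot: [0.0, 0.691, 0.723, -0.0]
wrist_force: [-0.5, 0.3, -3.4]
gripper_width: 0.0251
```

Run:
```python
from h import *
st=read_state(); print(st['eef_pos'],st['wrist_force'],st['ft_torque'])
s=snapshot('side'); save(s,'s4full.png'); cv2.imwrite('pics/s4.png',cv2.resize(s['img'][220:320,250:390],None,fx=5,fy=5,interpolation=2)[:,:,::-1])
t=snapshot('top'); cv2.imwrite('pics/t4.png',cv2.resize(t['img'][140:250,180:290],None,fx=5,fy=5,interpolation=2)[:,:,::-1])
P,u,v=cloud(t,np.ones((400,640),bool))
a=np.radians(16.0);c=np.array([.5055,.1685])
q=(P[:,:2]-c)@np.array([[np.cos(a),-np.sin(a)],[np.sin(a),np.cos(a)]])
for i,x in enumerate([-.058,-.045,-.027,-.009,.009,.027,.045,.058]):
    m=(abs(q[:,0]-x)<.007)&(abs(q[:,1])<.035)&(P[:,2]>.05); print(x,m.sum(),np.median(P[m][:,2]))
```

```text
[0.49047025 0.00153825 0.19890663] [-0.45917744  0.30012781 -3.41844123] [ 0.05749884 -0.06047749 -0.00485684]
-0.058 96 0.07123215040441194
-0.045 115 0.07173498933802293
-0.027 131 0.0716973573868559
-0.009 134 0.07199519455882075
0.009 145 0.072282439517883
0.027 151 0.07268544123476617
0.045 154 0.07211762834459906
0.058 144 0.0731214047365163
```

View pics/s4.png

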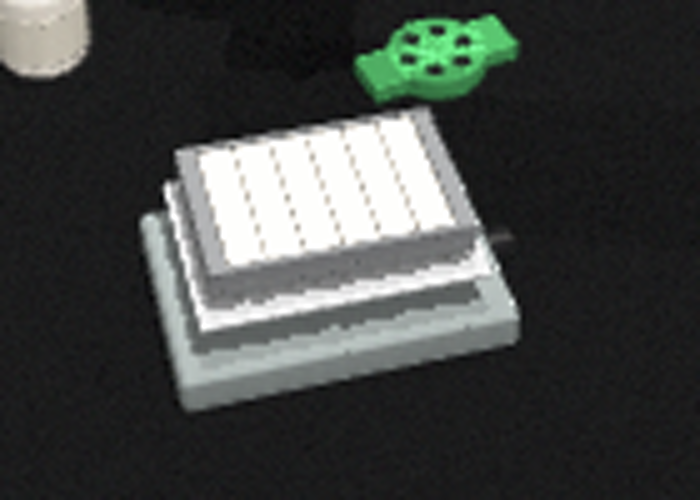

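View pics/t4.png

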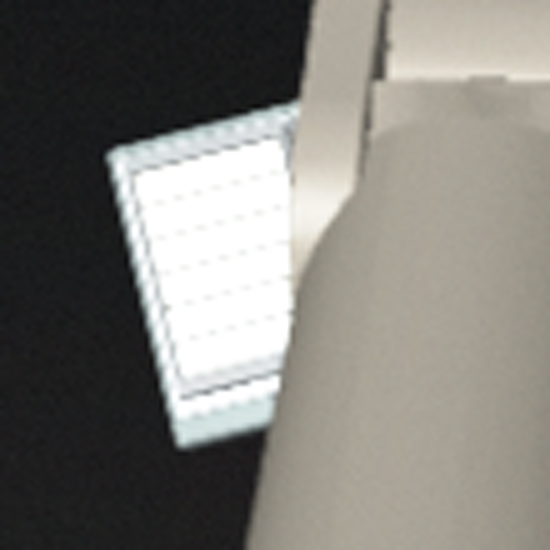

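All bars read level with the rim: the side crop shows them flush at (320,190), and the depth follows the rim's line within about 0.5 mm. Taking the roller home.

>>> arm_command(
  motion=[
    {"offset": [0.0055,-0.022,0],"yaw": -2,"jaw": 0.01},
    {"offset": [0.008,-0.036,0],"yaw": -3.4,"jaw": 0.01},
    {"offset": [0.008,-0.036,0],"yaw": -3.4,"jaw": 0.01},
    {"offset": [0.008,-0.036,0],"yaw": -3.4,"jaw": 0.01},
    {"offset": [0.008,-0.036,0],"yaw": -3.4,"jaw": 0.01},
    {"offset": [0.008,-0.036,0],"yaw": -2.4,"jaw": 0.01},
    {"offset": [0.0035,-0.016,0],"yaw": -1,"jaw": 0.01},
    {"offset": [0,0,0],"yaw": 0,"jaw": 0.01},
    {"offset": [0,0,0],"yaw": 0,"jaw": 0.01},
  ],
)

```text
time_s: 20.95
eef_pos: [0.5393, -0.2119, 0.1983]
ee_rot: [-0.0, 0.799, 0.601, -0.0]
wrist_force: [-1.5, 0.4, -4.7]
gripper_width: 0.0252
```

Run:
```python
from h import *
st=read_state(); print(st['eef_pos'],st['wrist_force'],st['ft_torque'])
w=st['ee_rot'];print('jaw ang',2*np.degrees(np.arctan2(w[2],w[1]))-90)
s=snapshot('side'); cv2.imwrite('pics/s5.png',cv2.resize(s['img'][60:220,220:420],None,fx=3.5,fy=3.5,interpolation=2)[:,:,::-1])
```

```text
[ 0.53931656 -0.21193671  0.19826884] [-1.49637127  0.36480086 -4.6642038 ] [ 0.05739462  0.04003413 -0.00139951]
jaw ang -16.054304663009347
```

View pics/s5.png

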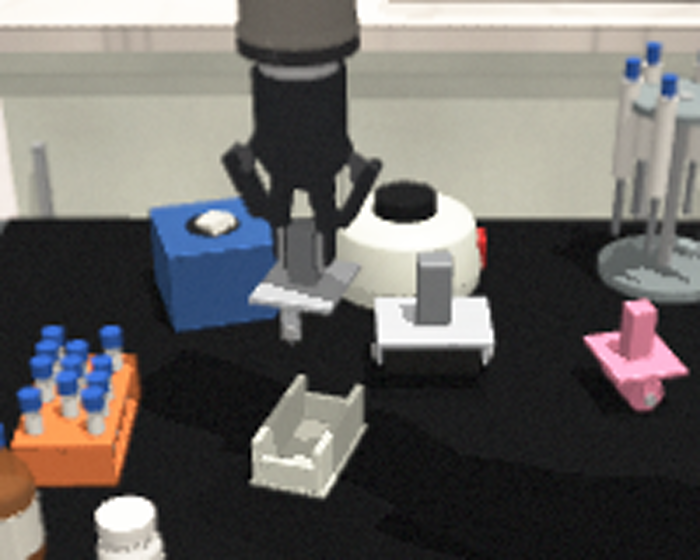

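The view matches the lift picture, with no slip in the grip. Lowering.

>>> arm_command(
  motion=[
    {"offset": [0,-0.003,-0.02],"yaw": -0.4,"jaw": 0.01},
    {"offset": [0,0,-0.03],"yaw": 0,"jaw": 0.01},
    {"offset": [0,0,-0.02],"yaw": 0,"jaw": 0.01},
    {"offset": [0,0,-0.01],"yaw": 0,"jaw": 0.01},
    {"offset": [0,0,0],"yaw": 0,"jaw": 0.01},
    {"offset": [0,0,0],"yaw": 0,"jaw": 0.01},
  ],
)

```text
time_s: 21.6
eef_pos: [0.5399, -0.2155, 0.1194]
ee_rot: [0.0, 0.801, 0.599, 0.0]
wrist_force: [-0.1, -0.0, -3.2]
gripper_width: 0.0249
```

>>> arm_command(
  motion=[
    {"offset": [0,-0.001,-0.015],"yaw": 0,"jaw": 0.01},
    {"offset": [0,0,-0.015],"yaw": 0,"jaw": 0.01},
    {"offset": [0,0,-0.01],"yaw": 0,"jaw": 0.01},
    {"offset": [0,0,-0.006],"yaw": 0,"jaw": 0.01},
    {"offset": [0,0,-0.003],"yaw": 0,"jaw": 0.01},
    {"offset": [0,0,-0.002],"yaw": 0,"jaw": 0.01},
    {"offset": [0,0,0],"yaw": 0,"jaw": 0.01},
    {"offset": [0,0,0],"yaw": 0,"jaw": 0.01},
  ],
)

```text
time_s: 22.4
eef_pos: [0.5396, -0.2169, 0.0679]
ee_rot: [0.0, 0.801, 0.598, 0.0]
wrist_force: [0.2, 0.3, -2.8]
gripper_width: 0.0248
```

>>> arm_command(
  motion=[
    {"offset": [0,0,-0.001],"yaw": 0,"jaw": 0.01},
    {"offset": [0,0,-0.0005],"yaw": 0,"jaw": 0.01},
    {"offset": [0,0,0],"yaw": 0,"jaw": 0.01},
  ],
)

```text
time_s: 22.7
eef_pos: [0.5396, -0.2168, 0.0667]
ee_rot: [0.0, 0.801, 0.598, 0.0]
wrist_force: [-2.6, 2.1, 5.3]
gripper_width: 0.0249
```

Seated, with the load taken up. Letting go slowly and rising.

>>> arm_command(
  motion=[
    {"offset": [0,0,0],"yaw": 0,"jaw": 0.03},
    {"offset": [0,0,0],"yaw": 0,"jaw": 0.04},
    {"offset": [0,0,0],"yaw": 0,"jaw": 0.06},
    {"offset": [0,0,0],"yaw": 0,"jaw": 0.085},
    {"offset": [0,0,0],"yaw": 0,"jaw": 0.085},
    {"offset": [0,0,0],"yaw": 0,"jaw": 0.085},
  ],
)

```text
time_s: 23.3
eef_pos: [0.5394, -0.2169, 0.0661]
ee_rot: [-0.0, 0.801, 0.598, -0.0]
wrist_force: [0.4, -0.3, -0.4]
gripper_width: 0.085
```

>>> arm_command(
  motion=[
    {"offset": [0,0,0.015],"yaw": 0,"jaw": 0.085},
    {"offset": [0,0,0.03],"yaw": 0,"jaw": 0.085},
    {"offset": [0,0,0.04],"yaw": 0,"jaw": 0.085},
    {"offset": [0,0,0.04],"yaw": 0,"jaw": 0.085},
    {"offset": [0,0,0.04],"yaw": 0,"jaw": 0.085},
    {"offset": [0,0,0],"yaw": 0,"jaw": 0.085},
    {"offset": [0,0,0],"yaw": 0,"jaw": 0.085},
  ],
)

```text
time_s: 24.0
eef_pos: [0.5397, -0.2169, 0.2327]
ee_rot: [0.001, 0.801, 0.598, 0.001]
wrist_force: [-1.3, 0.4, -0.1]
gripper_width: 0.0849
```

Run:
```python
from h import *
st=read_state(); print(st['time_s'],st['eef_pos'],st['wrist_force'],st['gripper_width'])
s=snapshot('side'); cv2.imwrite('pics/s6.png',cv2.resize(s['img'][120:320,220:420],None,fx=3,fy=3,interpolation=2)[:,:,::-1])
w=snapshot('wrist'); save(w,'w6.png')
P,u,v=cloud(w,np.ones((400,640),bool))
n=np.hypot(P[:,0]-.539,P[:,1]+.216)<.085
for l,a,b in(('hood',.048,.06),('handle',.1,.112)):
    m=n&(P[:,2]>a)&(P[:,2]<b); r=cv2.minAreaRect(P[m][:,:2].astype(np.float32)); print(l,m.sum(),r,np.median(P[m][:,2]))
P,u,v=cloud(s,np.ones((400,640),bool))
a=np.radians(16.0);c=np.array([.5045,.171])
q=(P[:,:2]-c)@np.array([[np.cos(a),-np.sin(a)],[np.sin(a),np.cos(a)]])
for x in [-.058,-.045,-.027,-.009,.009,.027,.045,.058]:
    m=(abs(q[:,0]-x)<.004)&(abs(q[:,1])<.032)&(P[:,2]>.05); print(x,m.sum(),np.median(P[m][:,2]).round(4))
```

```text
24.0 [ 0.53972433 -0.21686417  0.23273005] [-1.33978849  0.3807736  -0.06673979] 0.08493986518367284
hood 5013 ((0.5400652885437012, -0.218718022108078), (0.12155278772115707, 0.07208476215600967), 73.36578369140625) 0.054615644065432324
handle 820 ((0.540547788143158, -0.21805955469608307), (0.025351999327540398, 0.025228146463632584), 73.16751861572266) 0.10640671815881099
-0.058 67 0.0705
-0.045 64 0.0711
-0.027 63 0.0712
-0.009 63 0.0713
0.009 65 0.0715
0.027 65 0.0717
0.045 66 0.0718
0.058 64 0.0722
```

View pics/s6.png

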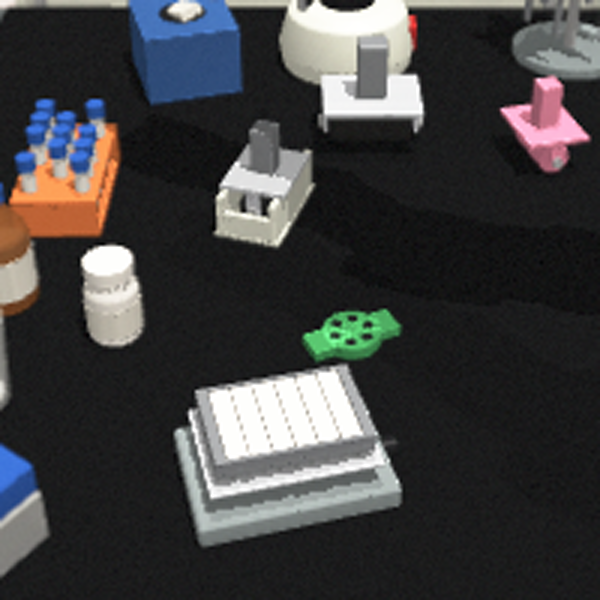

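View pics/w6.png

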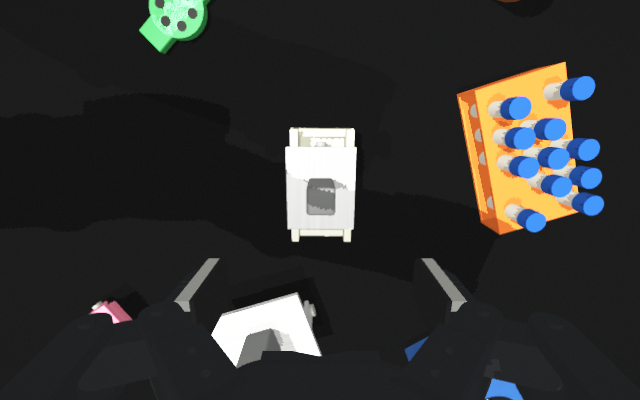

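The side crop shows all six bars flush with the rim at (285,415). The roller is upright in its holder at (265,175), and the wrist view confirms it centred at (320,185). Nothing else has moved and the arm is clear.

```bash
python3 -c "
from workcell import *
print(close_job())"
```

```text
the job is handed in; nothing more can be done
None
```

The job is handed in. I took the roller out by its handle, rolled it over all six cap bars and back, put it back upright in its holder and let go. It took about 24 s of the 72 s allowed.

- **Press:** the press held steady at about 10–12 N net of the roller's weight. Readings came only at the end of each move, but none came near 20 N. Only the wheel touched the bars.
- **Bars:** the last picture shows all six flush with the rim. Depth puts them within about 0.5 mm of the rim's line, which is the camera's noise. Bar 1 read about 0.4 mm above that line in the side camera. I take this as noise, since 11 N went over it twice against its 4 N fit.
- **Roller:** it is back within about 1 mm and 1° of where it started. Hood and handle heights are unchanged.
- **Everything else:** nothing else looked moved in the last pictures. The open gripper is well clear, about 17 cm above where it let go.

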